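Open both doors of the lathe's terminal cupboard

TASK

Open the small white double-door cupboard wide: first swing back the active door by its upright black handle, which takes its blue hood off the other door's bolt; only then draw that door's red sprung bolt down, feeling gently for its stop, hold it there while you swing the door past the keeper, and open it wide too. Leave both doors standing open about square to the front or further, and let go; do not force the bolt hard against its stop or keeper, and do not disturb the things lying about.

Things in the scene. Friction and masses are not known exactly. Their poses are not given: they have to be found in the camera images.
- cabinet: Fixed low white steel cupboard, 300 wide, 150 deep, roof 180 above the table. Origin under its centre, on the table; z up, x from its door side to its back, y to the left of someone facing the doors. The doors (each 140 wide, 12 thick, from 45 to 175 above the table) close its -x side and meet at y=0; their upright hinge axes are at x=-81, y=+140 (active) and y=-140 (passive).
- active_door (a joint): Angle of the active door, hinged on the cupboard's +y side: 0 shut, grows to 1.9 rad as its free edge swings out to the cupboard's -x side (clockwise seen from above). Starts shut or ajar up to 0.1. Stays where it is left; hinge friction about 0.12 N m.
- active_hinge (a point): Point on the active door's upright hinge axis, 225 above the table.
- active_handle (a point): Grasp point on the active door's handle, an upright round black post of 16 diameter, free from 162 to 245 above the table; the point is on its axis, 225 above the table. With the door shut it is 58 out in front of the hinge axis and 92 from it along the door.
- hood_corner (a point): Outer top corner, 232 above the table, of the blue sheet hood that moves with the active door. Hood: top 72 x 75, front and side plates 100 deep, open to the passive side and the rear; its side plate is 46 from the handle's axis. Shut, it covers the bolt from above and in front, reaching 100 out and 70 over the passive door.
- passive_door (a joint): Angle of the passive door, hinged on the cupboard's -y side: 0 shut, grows to 1.9 rad as its free edge swings out to the cupboard's -x side (anticlockwise seen from above). Starts shut, held by the bolt. Stays where it is left; hinge friction about 0.12 N m.
- passive_hinge (a point): Point on the passive door's upright hinge axis, 165 above the table.
- bolt: Red sprung bolt on the passive door: upright round post, 16 diameter, 45 tall, on a round flange of 52 diameter. Origin: the post's axis at the flange's top face, 165 high at rest; shut, it is 64 out from the hinge axis, 106 along the door. It slides only down, against 5 N rising to 11 N; let go, it springs up. Fingers straddling the post can press the flange and draw the door by the post.
- keeper_front (a point): Front top edge, 184 above the table, of the steel keeper that juts out 43 over the bolt's rod (12 diameter, 40 behind the red post) and bars the shut door. The door comes free only within the bolt's last 4 mm before its stop. Past 0.3 rad of door opening the bolt may rise again.
- keeper_plate: Mounting of the bolt's brass keeper lip (above) and brass sill stop (below the rod's foot), on the cupboard's front; origin on the table. How far the bolt goes down to the stop is set differently each time (18 to 36 mm) and cannot be read from this pose: feel it as a sharp rise of force over the spring's. Over 25 N of thrust of the bolt on stop or lip is forcing it.
- spanner: Loose open spanner, 170 long, lying flat in front of the cupboard under the doors' swing; origin under its middle. A bystander: leave alone.
- soft_jaw: Loose stepped aluminium chuck jaw, 45 x 75 x 22, in front of the cupboard under the doors' swing; origin under its middle. A bystander: leave alone.
- oil: Yellow oil bottle, 64 in diameter, 170 tall, upright at the right; origin under its middle. A bystander: leave alone.
- chuck_key: Loose steel T-shaped chuck key, 106 long, 130 wide, 16 high, lying flat; origin under its middle. A bystander: leave alone.
- workpiece: Steel part with a 50 square foot and a 36 mm round stub, 90 tall; origin under its middle. A bystander: leave alone.
- insert_box: Orange box, 90 x 60 x 30; origin under its middle. A bystander: leave alone.
- gauge_case: Flat black case, 50 x 140 x 18, on the rear of the cupboard's roof; origin under its middle. A bystander: leave alone.

How it is judged (in metres and radians):
On the way, in this order (a step that is already met when the one before it is completed fails the run):
1. the active door is swung open (over 1.0 rad) while the passive door is still shut and bolted (value of joint active_door above 1 rad and value of joint passive_door below 0.06 rad and height (world z) of bolt above 0.155 m), for 0.1 s.
2. the bolt is drawn down (over 15 mm) with the passive door still shut (height (world z) of bolt below 0.15 m and value of joint passive_door below 0.08 rad), for 0.1 s.
3. the passive door is drawn clear of the keeper (value of joint passive_door above 0.3 rad), for 0.1 s.
At the end, for the whole second after the job is handed in: Both doors stand open by more than 1.3 rad (75 degrees), at rest and let go (value of joint each of active_door, passive_door above 1.3 rad and velocity of joint active_door between -0.1 and 0.1 rad/s and velocity of joint passive_door between -0.1 and 0.1 rad/s); the robot touches nothing.
It fails at once if the bolt is drawn or the passive door opened while the active door is open by less than 0.8 rad (value of joint active_door below 0.8 rad and (height (world z) of bolt below 0.157 m or value of joint passive_door above 0.08 rad)).
It fails at once if the bolt is forced on its stop or keeper with more than 25 N (contact force between bolt and keeper_plate above 25 N).
It fails at once if a bystander is moved by more than 30 mm (distance of any of spanner, soft_jaw, oil, chuck_key, workpiece, insert_box, gauge_case from where it was at the start of the episode above 0.03 m).
It also fails if it takes over 62 s, if anything falls off the work surface, if the arm or the gripper's body presses on something with over 40 N, if the wrist force passes 120 N, or if a joint passes its speed limit or range.

ROBOT

A 7-joint arm with a two-finger parallel gripper is mounted at the origin on the work surface. World frame = base frame: x ahead of the robot, y to its left, z up, the work surface at z = 0. Lengths are in m, angles in degrees, forces in N, time in s.
With the tool pointing down it reaches from about 0.4 to 0.875 m from the base axis. Payload 6.5 kg.
Tool frame: the origin (TCP) lies between the finger pads; the fingertips stand 11 mm ahead of it and the grasp point (between the pads) lies 8 mm behind it; z points along the fingers, y is the direction in which the jaws open and shut (so a half turn about z gives the same grasp; the last joint's range is limited). The gripper opens to 88 mm and grips with 3 to 60 N. Pads are 18 mm wide; open, the fingers measure 123 mm over their backs; the gripper's body (75 mm by 187 mm) begins 45 mm behind the grasp point.
Start: joints at [-70.6, 30.733, -0.252, 88.115, 0.149, 61.152, -4.079], TCP at [0.256, 0.597, 0.25] pointing down, gripper open.
Joint ranges: [-154.64, 154.64], [-21.42, 123.67], [-72.66, 72.17], [13.99, 137.28], [-74.86, 254.86], [10.95, 109.41], [-158.01, 158.01]. Speed limits (degrees/s): [136.94, 136.94, 180, 180, 180, 180, 180].

INTERFACE

Orientations are given as [roll, pitch, yaw] about the fixed x, y, z axes, in that order (R = Rz(yaw) Ry(pitch) Rx(roll)).
In Python, from plant import manip gives the robot as it stands.
- The arm moves only by the tool jog_arm, never from a script. Its argument "series" is text: rows parted by semicolons, each of 6 numbers parted by spaces: the shift along the tool's x, y, z in units of 30 mm (1.0 is 30 mm), then the turn, a rotation vector about the tool's x, y, z in units of 6 degrees (1.0 is 6 degrees). In form: tx ty tz wx wy wz; .... A call has 1 to 20 rows; each row shifts and turns the commanded pose from where the row before left it, along the tool's axes as they then stand; what a row does not reach is not made up. A row lasts 1/12 s, in which the tool goes at most 41.7 mm and 7.16 degrees, less where a joint would pass 70% of its speed; a pose out of reach is approached as far as the arm can. A call is refused whole if a number of a shift passes 1 or a number of a turn 1, either way. A call with a gripper value outside its range is refused whole. "jaw" is the opening, from 0 (shut) to 1 (fully open), set as the call begins (left out, the last holds). The fingers move at their own pace and stop on an object; "grip_force" is the grip in N (left out, the last holds). Time passes only in rows, so rows that do not move let the fingers close. It gives the time, the measured TCP pose, the force and the opening at its end, in the units of the state.
- manip.observe(): the state, without advancing time (a new reading comes with each control period).
- manip.camera(name): name is "scene" or "top" or "wrist"; returns the picture (384x512x3 uint8, red, green, blue); there is no depth.
- manip.camera_params(name): a dict with "fx", "fy", "cx", "cy" (pixels), "k1" (the pictures are not rectified: a ray, as slopes to the right and down, at radius r is drawn at 1 + k1 r^2 times it, then the intrinsics apply), "rvec" (rotation vector, rad) and "tvec" (3), from world to camera coordinates, as OpenCV has them; the wrist camera has in their place "tool_from_camera" (4x4, takes a point from camera to tool coordinates, whose origin is the TCP and whose axes are the flange's). Camera axes: x right, y down, z forward; pixel columns grow to the right and rows downward; lengths in m; the calibration is good to about 2 mm. A picture is of the moment at which its call begins: read the wrist's pose just before it. camera_params takes no time and is no camera call.
- manip.job_done(): hands the job in, once; it reports no verdict.
The state is a dict: "clock": time; "q": joint angles; "qvel": joint speeds; "effort": joint torques, N m; "eef_pos": TCP position; "eef_rot": TCP orientation; "force": force on the tool from outside, world axes, zero at the start; "wrist_torque": the same for the moment, N m; "opening": opening from 0.0 (shut) to 1.0 (fully open).
Only numpy, scipy, OpenCV 4.12 (cv2) and the standard library are available. Lean on these libraries where they do the work, as an engineer would, in place of code of your own. Each camera call takes 0.05 s, during which the arm holds its last target. There are 200 camera calls.

## Working session

There is one attempt and no reset: what is moved stays moved. The work goes in short steps, Python scripts to look and compute and a tool call to move; the robot and the scene stay as the last step left them, time stands still between calls to the robot, and variables do not carry over. Pictures are saved under pics/ and viewed, about 8 in all and at most 12, crops included, and the job is handed in when it is done.

Besides the shell and the picture viewer there is one more tool, called after "Call:" as name(argument=value, ...), one argument or row to a line, values as JSON. jog_arm: Moves the arm, as the interface text tells. Its arguments: {"type":"object","properties":{"series":{"type":"string"},"jaw":{"type":"number"},"grip_force":{"type":"number"}},"required":["series"]}

```bash
ls; mkdir -p pics; python3 - <<'E'
from plant import manip
import cv2
s=manip.observe(); print(s)
for n in("scene","top"):
    cv2.imwrite(f"pics/{n}0.png",manip.camera(n)[:,:,::-1]); print(n,manip.camera_params(n))
print(manip.camera_params("wrist"))
a=cv2.imread("pics/scene0.png");b=cv2.imread("pics/top0.png")
E
```

```text
pics
{'clock': 0.0, 'q': array([-70.59839188,  30.77865293,  -0.25243067,  88.1698411 ,
         0.1469491 ,  61.15103716,  -4.08034923]), 'qvel': array([ 1.54355478e-02,  5.15324893e-02, -4.99214666e-02, -3.44065446e-02,
        2.49850271e-02,  3.04982323e-02, -5.73746089e-05]), 'effort': array([ 2.12938185e-04, -5.70988798e+01,  9.90743749e-01, -2.51599860e+01,
       -5.62673807e-02,  1.80317840e-02,  1.68400525e-04]), 'eef_pos': array([0.25579719, 0.59691036, 0.24883212]), 'eef_rot': array([-1.79901004e+02,  6.47524302e-03,  1.56806051e+02]), 'force': array([-0.02361146, -0.27401784, -0.3807341 ]), 'wrist_torque': array([ 0.0006144 ,  0.00289563, -0.03581738]), 'opening': 1.0007101035860477}
scene {'fx': 441.8723819557306, 'fy': 441.8723819557306, 'cx': 254.6791613387167, 'cy': 187.14151338299192, 'k1': 0.020066289326027723, 'rvec': array([ 2.55822496, -1.2496622 ,  0.18923201]), 'tvec': array([-0.32790174,  0.47037343,  1.42107187])}
top {'fx': 400.06194810081934, 'fy': 400.06194810081934, 'cx': 262.3415743521589, 'cy': 189.31974010457776, 'k1': -0.11726387047245862, 'rvec': array([ 2.16492831, -2.22368788,  0.09543575]), 'tvec': array([0.00167644, 0.55775896, 1.39559881])}
{'fx': 329.6410613414131, 'fy': 329.6410613414131, 'cx': 255.00405807744588, 'cy': 194.42781723702458, 'k1': -0.0910272056945471, 'tool_from_camera': array([[ 9.85771993e-04, -9.59475791e-01, -2.81789345e-01,
         7.15283425e-02],
       [ 9.99999083e-01,  6.84123959e-04,  1.16885439e-03,
         3.07676077e-04],
       [-9.28708649e-04, -2.81790239e-01,  9.59475585e-01,
        -1.34635301e-01],
       [ 0.00000000e+00,  0.00000000e+00,  0.00000000e+00,
         1.00000000e+00]])}
```

View pics/scene0.png

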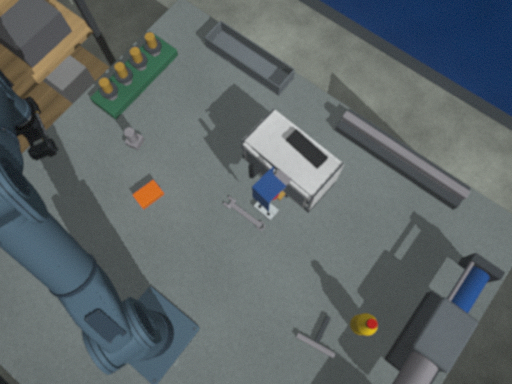

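View pics/top0.png

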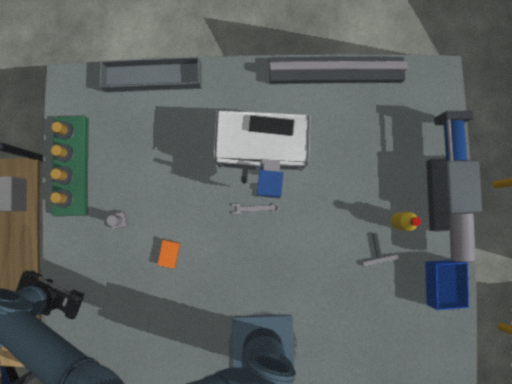

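The top view shows the cupboard roof at about (218–309, 110–167) with the doors facing the robot. The handle is near (244,175), the blue hood at (269,183), the spanner at (254,208) and the soft jaw is partly under the hood. Next I'll measure.

```bash
cat >h.py <<'E'
from plant import manip
import numpy as np, cv2
from scipy.spatial.transform import Rotation as R
def cam(n,s=None):
    p=manip.camera_params(n)
    if 'rvec' in p:
        Rm=cv2.Rodrigues(np.array(p['rvec']))[0]; t=np.array(p['tvec'])
        return p,Rm,t
    T=p['tool_from_camera']; W=R.from_euler('xyz',s['eef_rot'],degrees=True).as_matrix()
    Rc=W@T[:3,:3]; c=W@T[:3,3]+s['eef_pos']
    return p,Rc.T,-Rc.T@c
def ray(n,uv,s=None):
    p,Rm,t=cam(n,s)
    uv=np.atleast_2d(np.float64(uv)); K=np.array([[p['fx'],0,p['cx']],[0,p['fy'],p['cy']],[0,0,1]])
    d=(uv-[p['cx'],p['cy']])/[p['fx'],p['fy']]; x=d.copy()
    for _ in range(20): x=d/(1+p['k1']*(x**2).sum(1,keepdims=True))
    D=np.c_[x,np.ones(len(x))]@Rm
    return -Rm.T@t,D
def onz(n,uv,z,s=None):
    c,D=ray(n,uv,s); return c+D*((z-c[2])/D[:,2])[:,None]
def proj(n,X,s=None):
    p,Rm,t=cam(n,s); Y=np.atleast_2d(X)@Rm.T+t; x=Y[:,:2]/Y[:,2:]
    x=x*(1+p['k1']*(x**2).sum(1,keepdims=True)); return x*[p['fx'],p['fy']]+[p['cx'],p['cy']]
def cabw(o,yaw,P):  # cabinet->world; yaw deg
    P=np.atleast_2d(np.float64(P)); return P@R.from_euler('z',yaw,degrees=True).as_matrix().T+[o[0],o[1],0]
E
python3 - <<'E'
from h import *
for n in("scene","top"):
    im=cv2.imread(f"pics/{n}0.png"); hsv=cv2.cvtColor(im,cv2.COLOR_BGR2HSV)
    m=((hsv[...,2]>195)&(hsv[...,1]<40)).astype(np.uint8)
    m=cv2.morphologyEx(m,cv2.MORPH_CLOSE,np.ones((5,5)))
    c=max(cv2.findContours(m,0,1)[0],key=cv2.contourArea)
    print(n,cv2.boundingRect(c))
    w=onz(n,c[:,0],0.18)[:,:2]
    r=cv2.minAreaRect((w*1000).astype(np.float32)); print(r,cv2.boxPoints(r).tolist())
    b=((hsv[...,0]>105)&(hsv[...,0]<125)&(hsv[...,1]>130)&(hsv[...,2]>60)).astype(np.uint8)
    for c in cv2.findContours(b,0,1)[0]:
        x,y,ww,h=cv2.boundingRect(c)
        if 300<cv2.contourArea(c)<2000 and 240<x<300 and 150<y<220:
            w=(onz(n,c[:,0],0.232)[:,:2]*1000).astype(np.float32); print('hood',(x,y,ww,h),cv2.minAreaRect(w))
im=cv2.imread("pics/top0.png")[100:220,205:325];im2=cv2.imread("pics/scene0.png")[100:235,220:355]
cv2.imwrite("pics/c0.png",np.hstack([cv2.resize(im,(400,400),interpolation=2),cv2.resize(im2,(400,400),interpolation=2)]))
E
```

```text
scene (245, 111, 90, 82)
((713.906005859375, -10.97320556640625), (272.16925048828125, 157.2445068359375), 88.10758972167969) [[630.832763671875, -144.3872833251953], [787.991455078125, -149.57994079589844], [796.979248046875, 122.44087219238281], [639.820556640625, 127.63352966308594]]
hood (253, 170, 32, 34) ((560.2518310546875, -32.57836151123047), (67.80441284179688, 86.08879852294922), 83.81770324707031)
top (220, 112, 34, 22)
((782.891357421875, 80.19217681884766), (57.25797653198242, 123.06952667236328), 31.977384567260742) [[726.018798828125, 117.22801208496094], [791.1944580078125, 12.833405494689941], [839.763916015625, 43.156341552734375], [774.5882568359375, 147.5509490966797]]
hood (258, 169, 24, 28) ((562.5048217773438, -31.791378021240234), (68.95226287841797, 76.82893371582031), 83.28028869628906)
```

View pics/c0.png

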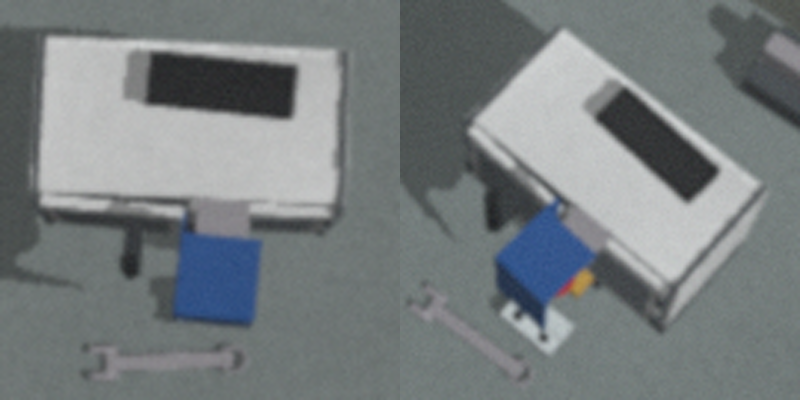

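```bash
python3 - <<'E'
from h import *
T=np.array([[47,37],[338,50],[331,205],[40,193]])/(400/120)+[205,100]
S=np.array([[563,30],[762,187],[665,282],[470,130]])/(400/135)+[220,100]
print(cam('top')[1].T@-cam('top')[2],cam('scene')[1].T@-cam('scene')[2])
M=np.array([[75,150],[75,-150],[-75,-150],[-75,150]])/1000.
for n,P in(('top',T),('scene',S)):
    w=onz(n,P,.18)[:,:2]; A=cv2.estimateAffinePartial2D(M,w)[0]
    print(n,w.round(3).tolist(),'\n',A[:,2],np.degrees(np.arctan2(A[1,0],A[0,0])),np.hypot(*A[:,0]))
print(onz('top',np.array([130,268])/(400/120)+[205,100],.24))
print(onz('scene',np.array([490,215])/(400/135)+[220,100],.24), onz('scene',np.array([490,185])/(400/135)+[220,100],.24))
print('hood top', onz('top',np.array([[182,232],[260,240],[252,322],[174,315]])/(400/120)+[205,100],.232).round(3).tolist())
E
```

```text
[0.45986535 0.01288908 1.43078707] [ 0.21240452 -0.26535954  1.49421705]Traceback (most recent call last):
  File "<stdin>", line 7, in <module>
cv2.error: OpenCV(4.12.0) /io/opencv/modules/calib3d/src/ptsetreg.cpp:1108: error: (-215:Assertion failed) count >= 0 && to.checkVector(2) == count in function 'estimateAffinePartial2D'
```

```bash
python3 - <<'E'
from h import *
T=np.array([[47,37],[338,50],[331,205],[40,193]])/(400/120)+[205,100]
S=np.array([[563,30],[762,187],[665,282],[470,130]])/(400/135)+[220,100]
M=np.array([[75,150],[75,-150],[-75,-150],[-75,150]])
for n,P in(('top',T),('scene',S)):
    w=onz(n,P,.18)[:,:2]*1000; A=cv2.estimateAffinePartial2D(M.astype(np.float32),np.ascontiguousarray(w,np.float32),ransacReprojThreshold=20)[0]
    print(n,w.round().tolist(),'\n',A[:,2],np.degrees(np.arctan2(A[1,0],A[0,0])),np.hypot(*A[:,0]))
print(onz('top',np.array([130,268])/(400/120)+[205,100],.24))
print(onz('scene',np.array([490,215])/(400/135)+[220,100],.24), onz('scene',np.array([490,185])/(400/135)+[220,100],.24))
print('hood top', onz('top',np.array([[182,232],[260,240],[252,322],[174,315]])/(400/120)+[205,100],.232).round(3).tolist())
E
```

```text
top [[800.0, 121.0], [781.0, -158.0], [631.0, -145.0], [649.0, 130.0]] 
 [715.47839355 -13.07017517] -3.922289507611494 0.9410589783648088
scene [[1071.0, -232.0], [1040.0, -497.0], [885.0, -471.0], [906.0, -217.0]] 
 [ 988.84321594 -356.55880737] -6.701442664180436 0.89111090979053
[[0.57046477 0.04488147 0.24      ]]
[[ 0.80796893 -0.28602956  0.24      ]] [[ 0.83551381 -0.26828857  0.24      ]]
hood top [[0.603, -0.003, 0.232], [0.594, -0.073, 0.232], [0.52, -0.064, 0.232], [0.528, 0.007, 0.232]]
```

```bash
python3 - <<'E'
from h import *
T=np.array([[47,37],[338,50],[331,205],[40,193]])/(400/120)+[205,100]
o=[220,100];f=400/135
S=(np.array([[563,30],[762,187],[665,282],[470,130]])-[400,0])/f+o
M=np.array([[75,140],[75,-140],[-75,-140],[-75,140]])
for n,P in(('top',T),('scene',S)):
    w=onz(n,P,.18)[:,:2]*1000; A=cv2.estimateAffinePartial2D(M.astype(np.float32),np.ascontiguousarray(w,np.float32),ransacReprojThreshold=20)[0]
    print(n,w.round().tolist(),'\n',A[:,2],np.degrees(np.arctan2(A[1,0],A[0,0])),np.hypot(*A[:,0]))
print(onz('top',np.array([130,268])/(400/120)+[205,100],.24))
print(onz('scene',(np.array([[490,215],[490,185]])-[400,0])/f+o,.24))
c=[.715,-.013];
for yaw in(-4,-5,-6):
  print(yaw,cabw(c,yaw,[[-.139,.048,.225],[-.081,.14,0],[-.081,-.14,0],[-.145,-.034,.165]]).round(3).tolist())
E
```

```text
top [[800.0, 121.0], [781.0, -158.0], [631.0, -145.0], [649.0, 130.0]] 
 [715.47839355 -13.07017517] -3.9248796088580824 0.9942351798586965
scene [[799.0, 121.0], [780.0, -162.0], [629.0, -142.0], [640.0, 127.0]] 
 [711.91653442 -13.98770714] -3.4771815756463647 0.9975020791226157
[[0.57046477 0.04488147 0.24      ]]
[[0.55897617 0.0346869  0.24      ]
 [0.58474596 0.05494857 0.24      ]]
-4 [[0.58, 0.045, 0.225], [0.644, 0.132, 0.0], [0.624, -0.147, 0.0], [0.568, -0.037, 0.165]]
-5 [[0.581, 0.047, 0.225], [0.647, 0.134, 0.0], [0.622, -0.145, 0.0], [0.568, -0.034, 0.165]]
-6 [[0.582, 0.049, 0.225], [0.649, 0.135, 0.0], [0.62, -0.144, 0.0], [0.567, -0.032, 0.165]]
```

```bash
cat >>h.py <<'E'
def rows(wps,ns,start=None):
    """wps: list of (x,y,z,yaw) tool-down; prints rows, rounded, tracking rounding"""
    s=manip.observe(); cur=np.r_[s['eef_pos'],s['eef_rot'][2]] if start is None else np.array(start,float)
    out=[]
    for w,n in zip(wps,ns):
        w=np.array(w,float); a=cur.copy(); dy=(w[3]-a[3]+180)%360-180
        for k in range(1,n+1):
            t=a+(w-a)*k/n; t[3]=a[3]+dy*k/n
            Rm=R.from_euler('xyz',[180,0,cur[3]],degrees=True).as_matrix()
            d=np.round(Rm.T@(t[:3]-cur[:3])/.03,2); wz=round((cur[3]-t[3])/6,2)
            out.append("%g %g %g 0 0 %g"%(*d,wz)); cur[:3]+=Rm@d*.03; cur[3]-=wz*6
            if max(abs(d).max(),abs(wz))>1 or np.linalg.norm(d)>1.38: print('TOO BIG',len(out))
    for i in range(0,len(out),20): print("; ".join(out[i:i+20])+"\n")
    print(cur.round(4))
E
python3 -c "
from h import *
rows([(.30,.52,.37,150),(.55,.07,.40,86)],[5,18])"
```

```text
-0.47 -0.36 -0.81 0 0 0.23; -0.48 -0.34 -0.8 0 0 0.22; -0.49 -0.33 -0.81 0 0 0.23; -0.5 -0.32 -0.81 0 0 0.23; -0.51 -0.31 -0.81 0 0 0.23; -0.82 -0.49 -0.06 0 0 0.59; -0.84 -0.44 -0.05 0 0 0.59; -0.88 -0.38 -0.06 0 0 0.6; -0.89 -0.33 -0.05 0 0 0.59; -0.91 -0.28 -0.06 0 0 0.59; -0.93 -0.22 -0.05 0 0 0.59; -0.94 -0.15 -0.06 0 0 0.6; -0.95 -0.1 -0.05 0 0 0.59; -0.95 -0.05 -0.06 0 0 0.59; -0.95 0.02 -0.05 0 0 0.59; -0.95 0.08 -0.06 0 0 0.6; -0.95 0.13 -0.05 0 0 0.59; -0.93 0.2 -0.06 0 0 0.59; -0.92 0.25 -0.05 0 0 0.59; -0.9 0.31 -0.06 0 0 0.6

-0.88 0.36 -0.06 0 0 0.59; -0.86 0.42 -0.05 0 0 0.59; -0.83 0.47 -0.06 0 0 0.59

[5.50100e-01 7.01000e-02 4.00100e-01 8.60122e+01]
```

Call:
jog_arm(
  series="-0.47 -0.36 -0.81 0 0 0.23; -0.48 -0.34 -0.8 0 0 0.22; -0.49 -0.33 -0.81 0 0 0.23; -0.5 -0.32 -0.81 0 0 0.23; -0.51 -0.31 -0.81 0 0 0.23; -0.82 -0.49 -0.06 0 0 0.59; -0.84 -0.44 -0.05 0 0 0.59; -0.88 -0.38 -0.06 0 0 0.6; -0.89 -0.33 -0.05 0 0 0.59; -0.91 -0.28 -0.06 0 0 0.59; -0.93 -0.22 -0.05 0 0 0.59; -0.94 -0.15 -0.06 0 0 0.6; -0.95 -0.1 -0.05 0 0 0.59; -0.95 -0.05 -0.06 0 0 0.59; -0.95 0.02 -0.05 0 0 0.59; -0.95 0.08 -0.06 0 0 0.6; -0.95 0.13 -0.05 0 0 0.59; -0.93 0.2 -0.06 0 0 0.59; -0.92 0.25 -0.05 0 0 0.59; -0.9 0.31 -0.06 0 0 0.6",
)

```text
clock: 1.77
eef_pos: [0.5089, 0.1442, 0.3956]
eef_rot: [-180.0, 0.0, 96.5]
force: [0.1, 0.7, -0.1]
opening: 0.998
```

Call:
jog_arm(
  series="-0.88 0.36 -0.06 0 0 0.59; -0.86 0.42 -0.05 0 0 0.59; -0.83 0.47 -0.06 0 0 0.59; 0 0 0 0 0 0; 0 0 0 0 0 0; 0 0 0 0 0 0",
)

```text
clock: 2.27
eef_pos: [0.5499, 0.0713, 0.4005]
eef_rot: [-179.9, -0.0, 86.1]
force: [0.8, -0.0, -0.1]
opening: 1.0
```

```bash
cat > look.py <<'E'
import sys
from h import *
s=manip.observe(); im=manip.camera("wrist"); n=sys.argv[1]
cv2.imwrite(f"pics/{n}.png",im[:,:,::-1]); np.save(f"pics/{n}.npy",s,allow_pickle=True)
print({k:np.round(s[k],3).tolist() for k in('clock','q','eef_pos','eef_rot','force','opening')})
E
python3 look.py w1
```

```text
{'clock': 2.267, 'q': [-34.323, 14.789, 27.955, 92.736, -7.169, 74.312, -9.123], 'eef_pos': [0.55, 0.071, 0.4], 'eef_rot': [-179.939, -0.017, 86.081], 'force': [0.81, -0.004, -0.123], 'opening': 1.0}
```

View pics/w1.png

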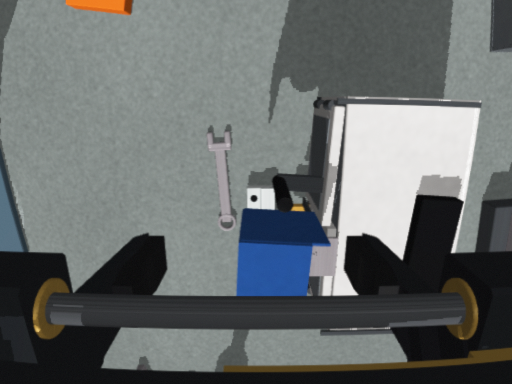

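The wrist view shows the spanner at (222,180), the handle post from its foot at about (278,182) to its top at about (286,205), the blue hood top with corners (245,211), (316,209) and (326,241), and the roof at (335–478, 102–330).

```bash
python3 - <<'E'
from h import *
s=np.load('pics/w1.npy',allow_pickle=True).item()
print('top',onz('wrist',[[286,204],[286,208]],.245,s).round(4),'roof',onz('wrist',[[342,104],[479,102],],.18,s).round(4).tolist())
print('hood',onz('wrist',[[240,240],[326,241]],.232,s).round(4).tolist())
print(onz('wrist',[[278,182]],.17,s))
im=cv2.imread('pics/w1.png')[150:250,230:360]; cv2.imwrite('pics/w1c.png',cv2.resize(im,(780,600),interpolation=cv2.INTER_CUBIC))
E
```

```text
top [[0.5782 0.0478 0.245 ]
 [0.578  0.0439 0.245 ]] roof [[0.6469, 0.1327, 0.18], [0.8002, 0.1285, 0.18]]
hood [[0.5317, 0.0088, 0.232], [0.6179, 0.0017, 0.232]]
[[0.57586349 0.05007331 0.17      ]]
```

View pics/w1c.png

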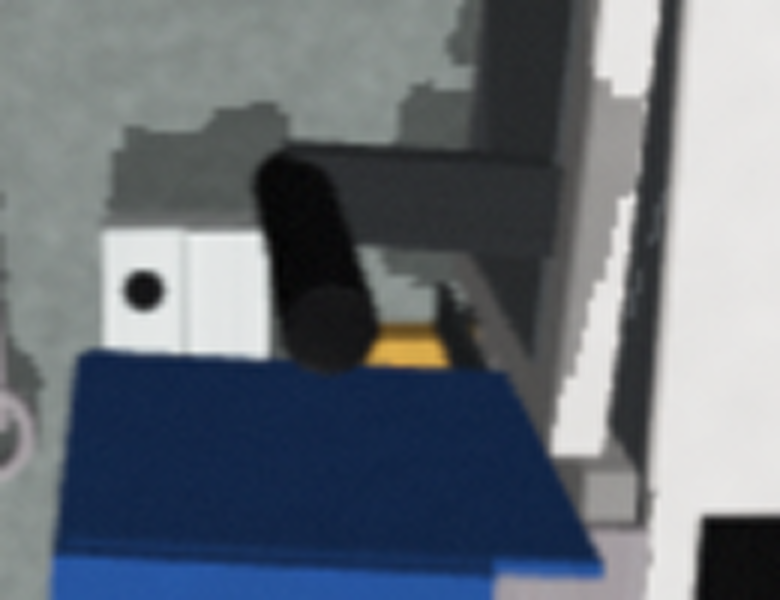

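The handle's axis is at about (0.578, 0.047) and the door is about 3° ajar. Next I go down over it.

```bash
python3 -c "
from h import *
rows([(.578,.047,.32,84),(.578,.047,.217,84)],[5,7])"
```

```text
-0.15 0.2 0.54 0 0 0.07; -0.15 0.2 0.53 0 0 0.07; -0.15 0.2 0.54 0 0 0.07; -0.15 0.2 0.54 0 0 0.08; -0.15 0.21 0.53 0 0 0.07; 0 -0 0.49 0 0 -0; 0 -0 0.49 0 0 -0; 0 -0 0.49 0 0 -0; 0 -0 0.49 0 0 -0; 0 -0 0.5 0 0 -0; 0 -0 0.49 0 0 -0; 0 -0 0.49 0 0 -0

[5.7810e-01 4.7000e-02 2.1690e-01 8.3986e+01]
```

Call:
jog_arm(
  series="-0.15 0.2 0.54 0 0 0.07; -0.15 0.2 0.53 0 0 0.07; -0.15 0.2 0.54 0 0 0.07; -0.15 0.2 0.54 0 0 0.08; -0.15 0.21 0.53 0 0 0.07; 0 0 0.49 0 0 0; 0 0 0.49 0 0 0; 0 0 0.49 0 0 0; 0 0 0.49 0 0 0; 0 0 0.5 0 0 0; 0 0 0.49 0 0 0; 0 0 0.49 0 0 0; 0 0 0 0 0 0",
  jaw=0.5,
)

```text
clock: 3.4
eef_pos: [0.5763, 0.0473, 0.2145]
eef_rot: [-179.7, 0.0, 84.0]
force: [-1.1, -0.5, -0.7]
opening: 0.503
```

Call:
jog_arm(
  series="0 0 0 0 0 0; 0 0 0 0 0 0; 0 0 0 0 0 0; 0 0 0 0 0 0; 0 0 0 0 0 0; 0 0 0 0 0 0; 0 0 0 0 0 0; 0 0 0 0 0 0",
  jaw=0,
  grip_force=15,
)

```text
clock: 4.07
eef_pos: [0.5786, 0.045, 0.2179]
eef_rot: [180.0, 0.0, 83.8]
force: [-4.4, -1.9, 6.1]
opening: 0.179
```

```bash
cat >>h.py <<'E'
def arc(h,p0,a0,a1,n,z,yaw0,yaw1,**k):
    """about h, from p0 (at angle a0 deg) ; angles ccw"""
    v=np.array(p0)-h; w=[]
    for i in range(1,n+1):
        a=np.radians(a0+(a1-a0)*i/n); c,s=np.cos(a),np.sin(a)
        w.append((h[0]+c*v[0]-s*v[1],h[1]+s*v[0]+c*v[1],z,yaw0+(yaw1-yaw0)*i/n))
    rows(w,[1]*n,**k)
E
python3 -c "
from h import *
arc((.6455,.1315),(.578,.047),0,-92,23,.217,84,-8,start=(.578,.047,.217,84))"
```

```text
0.14 -0.21 -0 0 0 0.67; 0.15 -0.2 -0 0 0 0.66; 0.14 -0.21 -0 0 0 0.67; 0.14 -0.21 -0 0 0 0.67; 0.14 -0.21 -0 0 0 0.66; 0.15 -0.2 -0 0 0 0.67; 0.14 -0.21 -0 0 0 0.67; 0.14 -0.21 -0 0 0 0.66; 0.15 -0.2 -0 0 0 0.67; 0.14 -0.21 -0 0 0 0.67; 0.14 -0.21 -0 0 0 0.66; 0.15 -0.21 -0 0 0 0.67; 0.14 -0.2 -0 0 0 0.67; 0.14 -0.21 -0 0 0 0.66; 0.14 -0.21 -0 0 0 0.67; 0.15 -0.2 -0 0 0 0.67; 0.14 -0.21 -0 0 0 0.66; 0.14 -0.21 -0 0 0 0.67; 0.15 -0.2 -0 0 0 0.67; 0.14 -0.21 -0 0 0 0.66

0.14 -0.21 -0 0 0 0.67; 0.14 -0.21 -0 0 0 0.67; 0.15 -0.2 -0 0 0 0.66

[ 0.5635  0.2018  0.217  -7.98  ]
```

Call:
jog_arm(
  series="0.14 -0.21 0 0 0 0.67; 0.15 -0.2 0 0 0 0.66; 0.14 -0.21 0 0 0 0.67; 0.14 -0.21 0 0 0 0.67; 0.14 -0.21 0 0 0 0.66; 0 0 0 0 0 0",
)

```text
clock: 4.57
eef_pos: [0.5524, 0.0741, 0.2178]
eef_rot: [-179.9, 0.1, 63.7]
force: [-6.7, -3.2, 8.4]
opening: 0.177
```

Call:
jog_arm(
  series="0.15 -0.2 0 0 0 0.67; 0.14 -0.21 0 0 0 0.67; 0.14 -0.21 0 0 0 0.66; 0.15 -0.2 0 0 0 0.67; 0.14 -0.21 0 0 0 0.67; 0.14 -0.21 0 0 0 0.66; 0.15 -0.21 0 0 0 0.67; 0.14 -0.2 0 0 0 0.67; 0.14 -0.21 0 0 0 0.66; 0 0 0 0 0 0",
)

```text
clock: 5.4
eef_pos: [0.5369, 0.1415, 0.2178]
eef_rot: [-179.8, 0.1, 27.8]
force: [-10.5, 1.6, 12.2]
opening: 0.176
```

Call:
jog_arm(
  series="0.14 -0.21 0 0 0 0.67; 0.15 -0.2 0 0 0 0.67; 0.14 -0.21 0 0 0 0.66; 0.14 -0.21 0 0 0 0.67; 0.15 -0.2 0 0 0 0.67; 0.14 -0.21 0 0 0 0.66; 0.14 -0.21 0 0 0 0.67; 0.14 -0.21 0 0 0 0.67; 0.15 -0.2 0 0 0 0.66; 0 0 0 0 0 0; 0 0 0 0 0 0",
)

```text
clock: 6.32
eef_pos: [0.5644, 0.2035, 0.2178]
eef_rot: [-179.8, 0.0, -8.0]
force: [-4.8, 4.6, 6.3]
opening: 0.171
```

Call:
jog_arm(
  series="0 0 0 0 0 0; 0 0 0 0 0 0; 0 0 0 0 0 0; 0 0 0 0 0 0; 0 0 -0.6 0 0 0; 0 0 -1 0 0 0; 0 0 -1 0 0 0; 0 0 -1 0 0 0; 0 0 -1 0 0 0; 0 0 -1 0 0 0; 0 0 0 0 0 0; 0 0 0 0 0 0",
  jaw=0.5,
)

```text
clock: 7.32
eef_pos: [0.5653, 0.2001, 0.3867]
eef_rot: [-179.9, -0.2, -8.2]
force: [0.2, -0.8, -0.0]
opening: 0.501
```

```bash
python3 -c "
from h import *
s=manip.observe();print(s['eef_pos'],s['eef_rot'],s['opening'])
rows([(.54,-.02,.38,-4)],[9])"
```

```text
[0.5653227  0.20012507 0.38674124] [-1.79892716e+02 -1.57103287e-01 -8.15337802e+00] 0.5011644940003334
0.02 0.82 0.02 0 0 -0.08; 0.02 0.82 0.03 0 0 -0.07; 0.01 0.82 0.02 0 0 -0.08; 0 0.82 0.03 0 0 -0.08; -0 0.82 0.02 0 0 -0.07; -0.01 0.82 0.03 0 0 -0.08; -0.02 0.82 0.02 0 0 -0.08; -0.02 0.82 0.03 0 0 -0.08; -0.03 0.82 0.02 0 0 -0.07

[ 0.5401 -0.0199  0.3801 -4.0134]
```

Call:
jog_arm(
  series="0.02 0.82 0.02 0 0 -0.08; 0.02 0.82 0.03 0 0 -0.07; 0.01 0.82 0.02 0 0 -0.08; 0 0.82 0.03 0 0 -0.08; 0 0.82 0.02 0 0 -0.07; -0.01 0.82 0.03 0 0 -0.08; -0.02 0.82 0.02 0 0 -0.08; -0.02 0.82 0.03 0 0 -0.08; -0.03 0.82 0.02 0 0 -0.07; 0 0 0 0 0 0; 0 0 0 0 0 0; 0 0 0 0 0 0",
)

```text
clock: 8.32
eef_pos: [0.539, -0.0187, 0.3777]
eef_rot: [-180.0, 0.1, -4.0]
force: [-0.6, 0.9, 1.4]
opening: 0.501
```

```bash
python3 look.py w2
```

```text
{'clock': 8.317, 'q': [-46.504, 18.852, 56.525, 97.859, -16.441, 72.272, -80.254], 'eef_pos': [0.539, -0.019, 0.378], 'eef_rot': [-179.99, 0.087, -3.967], 'force': [-0.633, 0.893, 1.376], 'opening': 0.501}
```

View pics/w2.png

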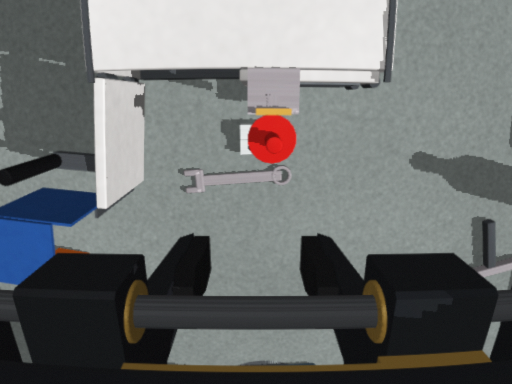

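The wrist view shows the active door standing open about square at (95–145, 80–210) with its hood clear. The red bolt flange is at (272,139) with its post top at about (275,145), below the keeper at (273,90). The spanner has not moved.

```bash
python3 - <<'E'
from h import *
s=np.load('pics/w2.npy',allow_pickle=True).item()
im=cv2.imread('pics/w2.png').astype(int); m=((im[...,2]>110)&(im[...,1]<60)&(im[...,0]<60)).astype(np.uint8)
c=max(cv2.findContours(m,0,1)[0],key=cv2.contourArea); h=cv2.convexHull(c)
w=(onz('wrist',h[:,0],.165,s)[:,:2]*1000).astype(np.float32); print(cv2.minEnclosingCircle(w),cv2.fitEllipse(w))
print('keeper front',onz('wrist',[[248,110],[299,110]],.184,s).round(4).tolist())
print('roof',onz('wrist',[[93,69],[384,69]],.18,s).round(4).tolist(),proj('wrist',[[.568,-.036,.165],[.568,-.036,.21]],s))
print('doortop',onz('wrist',[[100,80],[100,207],[140,80]],.175,s).round(4).tolist())
cv2.imwrite('pics/w2c.png',cv2.resize(cv2.imread('pics/w2.png')[55:175,220:370],(750,600),interpolation=cv2.INTER_CUBIC))
E
```

```text
((570.121826171875, -37.77132034301758), 25.309507369995117) ((570.21630859375, -37.9525260925293), (49.80729675292969, 50.25712203979492), 74.65856170654297)
keeper front [[0.602, -0.016, 0.184], [0.5987, -0.0655, 0.184]]
roof [[0.6535, 0.1326, 0.18], [0.6331, -0.1503, 0.18]] [[269.70540891 141.01992659]
 [271.7671896  147.18489245]]
doortop [[0.6429, 0.1294, 0.175], [0.5108, 0.1547, 0.175], [0.639, 0.0886, 0.175]]
```

View pics/w2c.png

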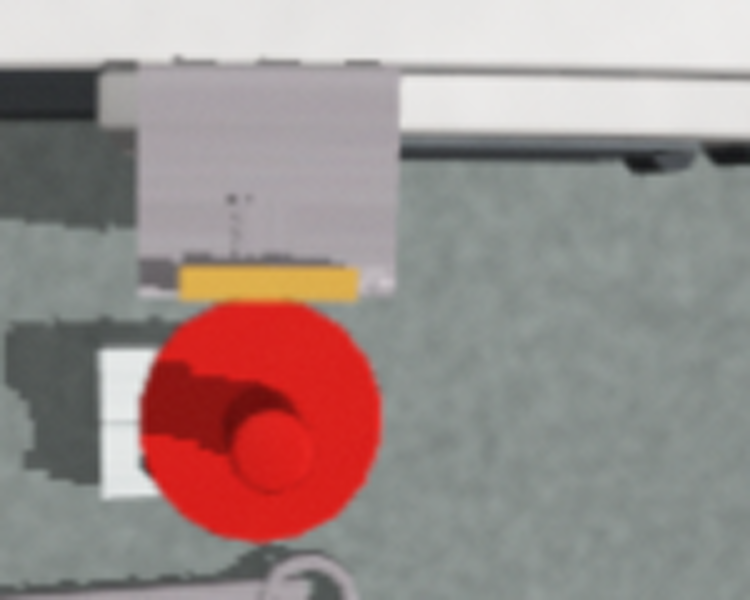

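```bash
python3 -c "
from h import *
rows([(.570,-.038,.27,-4),(.570,-.038,.184,-4)],[6,6])"
```

```text
0.18 0.1 0.6 0 0 0; 0.18 0.1 0.6 0 0 0.01; 0.17 0.09 0.6 0 0 -0; 0.18 0.1 0.6 0 0 0; 0.18 0.1 0.6 0 0 0; 0.18 0.1 0.6 0 0 0.01; -0 -0 0.48 0 0 -0; -0 -0 0.47 0 0 -0; -0 -0 0.48 0 0 -0; -0 -0 0.48 0 0 -0; -0 -0 0.48 0 0 -0; -0 -0 0.47 0 0 -0

[ 0.57   -0.0381  0.1841 -4.0171]
```

Call:
jog_arm(
  series="0.18 0.1 0.6 0 0 0; 0.18 0.1 0.6 0 0 0; 0.17 0.09 0.6 0 0 0; 0.18 0.1 0.6 0 0 0; 0.18 0.1 0.6 0 0 0; 0.18 0.1 0.6 0 0 0; 0 0 0 0 0 0; 0 0 0 0 0 0; 0 0 0 0 0 0",
)

```text
clock: 9.12
eef_pos: [0.5704, -0.0389, 0.2714]
eef_rot: [180.0, -0.0, -3.9]
force: [-0.8, 0.7, 0.8]
opening: 0.502
```

Call:
jog_arm(
  series="0 -0.03 0.48 0 0 0; 0 0 0.48 0 0 0; 0 0 0.48 0 0 0; 0 0 0.48 0 0 0; 0 0 0.48 0 0 0; 0 0 0.45 0 0 0; 0 0 0 0 0 0; 0 0 0 0 0 0; 0 0 0 0 0 0; 0 0 0 0 0 0",
)

```text
clock: 9.95
eef_pos: [0.5709, -0.0387, 0.1863]
eef_rot: [-180.0, -0.1, -4.0]
force: [-0.1, 0.2, 0.5]
opening: 0.5
```

Call:
jog_arm(
  series="0 0 0 0 0 0; 0 0 0 0 0 0; 0 0 0 0 0 0; 0 0 0 0 0 0; 0 0 0 0 0 0; 0 0 0 0 0 0; 0 0 0 0 0 0; 0 0 0 0 0 0",
  jaw=0,
  grip_force=15,
)

```text
clock: 10.62
eef_pos: [0.5702, -0.0384, 0.1853]
eef_rot: [-180.0, 0.0, -4.0]
force: [-1.3, 1.1, 2.6]
opening: 0.179
```

Call:
jog_arm(
  series="0 0 0.1 0 0 0; 0 0 0.1 0 0 0; 0 0 0.1 0 0 0; 0 0 0.1 0 0 0; 0 0 0 0 0 0; 0 0 0 0 0 0",
)

```text
clock: 11.12
eef_pos: [0.5703, -0.0383, 0.1733]
eef_rot: [-180.0, -0.0, -4.0]
force: [-1.1, 2.4, 6.7]
opening: 0.176
```

Call:
jog_arm(
  series="0 0 0.05 0 0 0; 0 0 0.05 0 0 0; 0 0 0 0 0 0; 0 0 0 0 0 0",
)

```text
clock: 11.45
eef_pos: [0.5703, -0.0383, 0.1704]
eef_rot: [-180.0, -0.0, -4.0]
force: [-1.9, 2.1, 6.2]
opening: 0.172
```

Call:
jog_arm(
  series="0 0 0.05 0 0 0; 0 0 0 0 0 0; 0 0 0 0 0 0",
)

```text
clock: 11.7
eef_pos: [0.5703, -0.0383, 0.169]
eef_rot: [-180.0, -0.0, -4.0]
force: [-2.4, 1.3, 5.9]
opening: 0.175
```

Call:
jog_arm(
  series="0 0 0.05 0 0 0; 0 0 0 0 0 0; 0 0 0 0 0 0",
)

```text
clock: 11.95
eef_pos: [0.5703, -0.0383, 0.1675]
eef_rot: [-180.0, -0.0, -4.0]
force: [-1.8, 2.1, 5.4]
opening: 0.177
```

Call:
jog_arm(
  series="0 0 0.05 0 0 0; 0 0 0 0 0 0; 0 0 0 0 0 0",
)

```text
clock: 12.2
eef_pos: [0.5703, -0.0383, 0.166]
eef_rot: [-180.0, -0.0, -4.0]
force: [-2.3, 2.6, 6.0]
opening: 0.174
```

Call:
jog_arm(
  series="0 0 0.05 0 0 0; 0 0 0 0 0 0; 0 0 0 0 0 0",
)

```text
clock: 12.45
eef_pos: [0.5703, -0.0384, 0.1648]
eef_rot: [-179.9, -0.0, -4.0]
force: [-3.2, 3.1, 8.7]
opening: 0.173
```

Call:
jog_arm(
  series="0 0 0.05 0 0 0; 0 0 0 0 0 0; 0 0 0 0 0 0",
)

```text
clock: 12.7
eef_pos: [0.5706, -0.0383, 0.1641]
eef_rot: [-179.9, -0.0, -4.0]
force: [-4.9, 2.8, 16.5]
opening: 0.172
```

Call:
jog_arm(
  series="0 0 0.05 0 0 0; 0 0 0 0 0 0; 0 0 0 0 0 0",
)

```text
clock: 12.95
eef_pos: [0.5711, -0.0384, 0.163]
eef_rot: [-179.9, -0.1, -4.0]
force: [-4.9, 3.8, 18.4]
opening: 0.179
```

The force rose sharply from 6 to 8.7, 16.5 and then 18 N, at about 21 mm of travel, so that is the stop. I'll back off slightly and start the swing.

Call:
jog_arm(
  series="0 0 -0.04 0 0 0; 0 0 0 0 0 0; 0 0 0 0 0 0",
  grip_force=20,
)

```text
clock: 13.2
eef_pos: [0.5711, -0.0384, 0.1633]
eef_rot: [-180.0, -0.1, -4.0]
force: [-0.3, 2.3, 9.3]
opening: 0.173
```

```bash
python3 -c "
from h import *
s=manip.observe();print(s['eef_pos'],s['force'])
arc((.6264,-.148),(.570,-.038),0,28,14,.165,-4,24,start=(.570,-.038,.165,-4))
arc((.6264,-.148),(.570,-.038),28,96,17,.165,24,92,start=(.5249,-.0774,.165,24))"
```

```text
[ 0.57109764 -0.03841205  0.16325382] [-0.31502496  2.25637803  9.34677225]
-0.12 0.08 0 0 0 -0.33; -0.12 0.07 0 0 0 -0.34; -0.13 0.08 0 0 0 -0.33; -0.12 0.08 0 0 0 -0.33; -0.12 0.07 0 0 0 -0.34; -0.12 0.08 0 0 0 -0.33; -0.12 0.08 0 0 0 -0.33; -0.12 0.07 0 0 0 -0.34; -0.13 0.08 0 0 0 -0.33; -0.12 0.08 0 0 0 -0.33; -0.12 0.07 0 0 0 -0.34; -0.12 0.08 0 0 0 -0.33; -0.12 0.07 0 0 0 -0.33; -0.12 0.08 0 0 0 -0.34

[ 0.5251 -0.0773  0.165  24.02  ]
-0.24 0.16 0 0 0 -0.67; -0.24 0.15 0 0 0 -0.66; -0.24 0.16 0 0 0 -0.67; -0.24 0.16 0 0 0 -0.67; -0.24 0.16 0 0 0 -0.66; -0.24 0.15 0 0 0 -0.67; -0.24 0.16 0 0 0 -0.67; -0.24 0.16 0 0 0 -0.66; -0.24 0.15 0 0 0 -0.67; -0.25 0.16 0 0 0 -0.67; -0.24 0.16 0 0 0 -0.66; -0.24 0.16 0 0 0 -0.67; -0.24 0.15 0 0 0 -0.67; -0.24 0.16 0 0 0 -0.66; -0.24 0.16 0 0 0 -0.67; -0.24 0.16 0 0 0 -0.67; -0.24 0.15 0 0 0 -0.66

[ 0.5228 -0.2156  0.165  91.98  ]
```

Call:
jog_arm(
  series="-0.12 0.08 0 0 0 -0.33; -0.12 0.07 0 0 0 -0.34; 0 0 0 0 0 0",
)

```text
clock: 13.45
eef_pos: [0.5631, -0.0427, 0.1632]
eef_rot: [-179.9, -0.1, 0.1]
force: [-2.4, 1.7, 8.8]
opening: 0.173
```

Call:
jog_arm(
  series="-0.13 0.08 0 0 0 -0.33; -0.12 0.08 0 0 0 -0.33; 0 0 0 0 0 0",
)

```text
clock: 13.7
eef_pos: [0.5555, -0.0476, 0.1631]
eef_rot: [-179.9, -0.1, 4.1]
force: [-2.4, 1.7, 8.5]
opening: 0.175
```

Call:
jog_arm(
  series="-0.12 0.07 0 0 0 -0.34; -0.12 0.08 0 0 0 -0.33; -0.12 0.08 0 0 0 -0.33; -0.12 0.07 0 0 0 -0.34; -0.13 0.08 0 0 0 -0.33; 0 0 0 0 0 0",
)

```text
clock: 14.2
eef_pos: [0.5386, -0.0617, 0.1629]
eef_rot: [-179.9, -0.0, 14.1]
force: [-2.5, 1.5, 7.2]
opening: 0.174
```

The door is swinging freely and the force has stayed low. I'll finish this part of the swing and then open it wide.

Call:
jog_arm(
  series="-0.12 0.08 0 0 0 -0.33; -0.12 0.07 0 0 0 -0.34; -0.12 0.08 0 0 0 -0.33; -0.12 0.07 0 0 0 -0.33; -0.12 0.08 0 0 0 -0.34; 0 0 0 0 0 0",
)

```text
clock: 14.7
eef_pos: [0.5247, -0.0782, 0.1628]
eef_rot: [-179.9, -0.0, 24.1]
force: [-3.2, 2.0, 8.2]
opening: 0.171
```

Call:
jog_arm(
  series="-0.24 0.16 0 0 0 -0.67; -0.24 0.15 0 0 0 -0.66; -0.24 0.16 0 0 0 -0.67; -0.24 0.16 0 0 0 -0.67; -0.24 0.16 0 0 0 -0.66; -0.24 0.15 0 0 0 -0.67; -0.24 0.16 0 0 0 -0.67; -0.24 0.16 0 0 0 -0.66; 0 0 0 0 0 0",
)

```text
clock: 15.45
eef_pos: [0.5027, -0.1444, 0.1628]
eef_rot: [180.0, 0.0, 56.1]
force: [-3.1, 0.7, 8.2]
opening: 0.17
```

Call:
jog_arm(
  series="-0.24 0.15 0 0 0 -0.67; -0.25 0.16 0 0 0 -0.67; -0.24 0.16 0 0 0 -0.66; -0.24 0.16 0 0 0 -0.67; -0.24 0.15 0 0 0 -0.67; -0.24 0.16 0 0 0 -0.66; -0.24 0.16 0 0 0 -0.67; -0.24 0.16 0 0 0 -0.67; -0.24 0.15 0 0 0 -0.66; 0 0 0 0 0 0; 0 0 0 0 0 0",
)

```text
clock: 16.37
eef_pos: [0.524, -0.2174, 0.1631]
eef_rot: [179.9, 0.1, 92.0]
force: [-1.3, 0.1, 8.0]
opening: 0.17
```

Call:
jog_arm(
  series="0 0 -0.1 0 0 0; 0 0 -0.1 0 0 0; 0 0 -0.1 0 0 0; 0 0 -0.1 0 0 0; 0 0 -0.1 0 0 0; 0 0 -0.1 0 0 0; 0 0 0 0 0 0; 0 0 0 0 0 0",
)

```text
clock: 17.03
eef_pos: [0.5233, -0.2165, 0.1808]
eef_rot: [180.0, 0.0, 92.0]
force: [-1.5, -0.9, 4.2]
opening: 0.173
```

Call:
jog_arm(
  series="0 0 0 0 0 0; 0 0 0 0 0 0; 0 0 0 0 0 0; 0 0 0 0 0 0; 0 0 0 0 0 0; 0 0 -0.3 0 0 0; 0 0 -0.8 0 0 0; 0 0 -1 0 0 0; 0 0 -1 0 0 0; 0 0 -1 0 0 0; 0 0 -1 0 0 0; 0 0 -1 0 0 0; 0 0 -0.5 0 0 0; 0 0 0 0 0 0; 0 0 0 0 0 0; 0 0 0 0 0 0",
  jaw=0.5,
)

```text
clock: 18.37
eef_pos: [0.5227, -0.2157, 0.3775]
eef_rot: [-179.9, -0.0, 92.0]
force: [-0.5, -0.2, 0.6]
opening: 0.502
```

```bash
python3 - <<'E'
from h import *
s=manip.observe(); print(s['clock'],s['eef_pos'],s['qvel'].round(2),s['force'])
a=cv2.resize(manip.camera('top')[90:240,190:340],(400,400),interpolation=2);b=cv2.resize(manip.camera('scene')[90:240,215:365],(400,400),interpolation=2)
cv2.imwrite('pics/end.png',np.hstack([a,b])[:,:,::-1])
E
```

```text
18.3667 [ 0.52269003 -0.21574671  0.37749427] [ 0.16  0.78 -0.24  0.73 -0.04  0.03 -0.05] [-0.53176619 -0.24206654  0.58030203]
```

View pics/end.png

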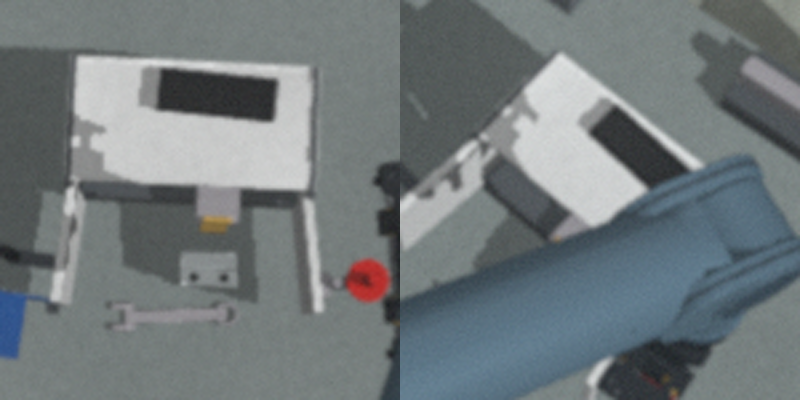

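The top view shows both doors standing slightly past square: the active door at (68,245) and the passive door at (312,255), with the bolt at (368,280). The gripper is clear, and the spanner, soft jaw and case are in place.

```bash
python3 -c "
from plant import manip
print(manip.job_done())"
```

```text
the job is handed in; nothing more can be done
None
```

Both doors are open a little past square and let go, and the job was handed in at about 18.4 s of the 62 s allowed. No verdict came back, so I can't confirm the pass myself.

- **Active door:** I swung it by its handle to about 1.65 rad, which took the hood clear of the bolt.
- **Bolt:** I gripped the red post and drew it down in 1.5 mm steps. At about 21 mm the force jumped from about 6 N to 16–18 N, which I took as the stop. Less the spring, that is roughly 11 N on the stop, so under the 25 N limit. I then backed off about 1 mm to about 9 N.
- **Passive door:** Holding the bolt down, I swung the door past the keeper with side forces of only 2–3 N. I opened it to about 1.67 rad, let the bolt rise and lifted away.

**Last checks:** After release the tool force was about 0.6 N with the gripper well above everything. The final top view showed both doors past 90°, and the spanner, soft jaw and gauge case where they started. The arm hid part of the final scene view. I did not re-check the oil bottle, chuck key, workpiece or orange box in the last pictures, but the gripper never worked near them. The door angles come from the tool's path and the picture, since there is no direct joint reading.

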